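Open a garden pressure sprayer for refilling

TASK

Get the garden pressure sprayer ready for refilling: first let off its pressure by pressing the red relief valve fully in for about a second. Then unscrew the pump anticlockwise by its orange T-handle until the thread lets go, lift it straight out, and stand it foot down in the small round lime-green pail, lowering it to the bottom before you let go. Leave the other things on the table where they are.

Things in the scene. Friction and masses are not known exactly. Their poses are not given: they have to be found in the camera images.
- tank: Sprayer tank, translucent whitish plastic with a black foot ring, 150 mm across and 152 mm high to the root of its neck, fixed to the table. Origin: centre of its underside; z up. The relief valve stands on its shoulder 58 mm from the axis on its own -x side; a brass hose outlet, 24 mm above the table, sticks out between its own +x and -y sides to 112 mm from the axis.
- tank_mouth (a point): Centre of the tank's mouth, the rim of its upright threaded neck, 180 mm above the table (bore 42 mm; black thread outside the neck).
- relief_valve (a joint): Red spring-loaded relief valve, a 21 mm button on the tank's shoulder that is pressed straight down: 0 = out, 0.006 m = fully in; it starts to move at 1.5 N, is fully in at 5 N and springs back when let go.
- relief_valve_top (a point): Centre of the top face of the red valve button (moves with it), 176.5 mm above the table when out. The pump's collar passes 24 mm from the valve's centre; the T-handle is 36 mm higher than the button and starts about square to the line from the valve to the tank's axis.
- pump: Loose pump, about 0.28 kg, screwed into the tank. Origin: centre of the underside of its flat foot; z up along its axis; x along the T-handle. From the foot: grey barrel 39 mm across up to 63 mm; black ribbed collar from 63 to 89 mm; black cap; orange T-handle from 118 to 142 mm. Screwed home, the foot is 95 mm above the table, 85 mm down inside the neck (1.5 mm of clearance round the barrel).
- pump_collar (a point): Centre of the black ribbed collar, 68 mm across, 76 mm above the foot, that screws over the neck. Right-hand thread: turned anticlockwise seen from above it rises 6.5 mm a turn (1 mm of play). It comes free about 1.2 turns (1.1 to 1.3) from the start, 7 to 8 mm up; before that it cannot be pulled off, then it lifts straight up. It turns easily and stays where it is left.
- pump_handle (a point): Centre of the orange T-handle, on the pump's axis 130 mm above its foot. The handle is a straight bar 112 mm long (pump x), 24 mm wide and 24 mm high, with free room beneath its arms; grip it across its width, at the middle.
- pail: Small round lime-green plastic pail, empty, open on top, loose, 0.30 kg, 132 mm across at the top (140 mm at the lip), 116 mm at the base, 85 mm high, wall 4 mm. Origin: centre of its underside.
- pail_in (a point): Centre of the pail's inner floor, 5 mm above its underside.
- flask: Bystander: conical glass flask, 86 mm across, 124 mm high. Origin: centre of its underside.
- pebble_jar: Bystander: glass jar of pebbles with a black lid, 82 mm across, 113 mm high. Origin: centre of its underside.
- water_bottle: Bystander: clear water bottle with a green label and blue cap, 72 mm across, 220 mm high. Origin: centre of its underside.
- secateurs: Bystander: red-handled secateurs lying flat, 155 mm long (x), 14 mm high. Origin: under their pivot.
- trowel: Bystander: garden trowel lying flat, 265 mm long (x), 26 mm high. Origin: on its underside, where the blade begins.
- spray_lance: Bystander: brass spray lance with black trigger grip, lying flat, 312 mm long (x), 24 mm high. Origin: on its underside, where tube and grip meet.

How it is judged:
On the way, in this order (a step that is already met when the one before it is completed fails the run):
1. The red relief valve is pressed in (at least 4.5 of its 6 mm) for half a second while the pump is still screwed home (risen less than 3.5 mm) (value of joint relief_valve above 0.0045 m and z of pump in the frame of tank below 0.0985 m), for 0.5 s.
2. The pump is unscrewed and lifted until its foot is above the tank's mouth (z of pump in the frame of tank above 0.183 m), for 0.1 s.
3. The pump is lowered, still held, until its foot is within 20 mm of the pail's floor (z of pump in the frame of pail_in below 0.02 m and horizontal distance between pump and pail_in below 0.045 m and contact force between the fingers and pump above 0.5 N), for 0.1 s.
At the end, for the whole second after the job is handed in: The pump stands at rest, let go, in the pail: its foot within 20 mm of the pail's floor and 45 mm of its centre, handle up (leaning less than 0.5 rad); the pail is upright (within 0.1 rad) on the table (z of pump in the frame of pail_in below 0.02 m and horizontal distance between pump and pail_in below 0.045 m and angle between pump's own z axis and vertical below 0.5 rad and angle between pail's own z axis and vertical below 0.1 rad and linear speed of each of pump, pail below 0.02 m/s and height (world z) of pail below 0.01 m); the robot touches nothing.
It fails at once if A bystander (flask, pebble jar, water bottle, secateurs, trowel or spray lance) is moved more than 30 mm (distance of any of flask, pebble_jar, water_bottle, secateurs, trowel, spray_lance from where it was at the start of the episode above 0.03 m).
It also fails if it takes over 72 s, if anything falls off the work surface, if the arm or the gripper's body presses on something with over 40 N, if the wrist force passes 120 N, or if a joint passes its speed limit or range.

ROBOT

A 6-joint arm with a two-finger parallel gripper is mounted at the origin on the work surface. World frame = base frame: x ahead of the robot, y to its left, z up, the work surface at z = 0. Lengths are in m, angles in rad, forces in N, time in s.
With the tool pointing down it reaches from about 0.35 to 0.85 m from the base axis. Payload 8.1 kg.
Tool frame: the origin (TCP) lies midway between the tips of the shut fingers; the grasp point (between the pads) lies 19 mm behind it; z points along the fingers, y is the direction in which the jaws open and shut (so a half turn about z gives the same grasp; the last joint's range is limited). The gripper opens to 93 mm and grips with 3 to 60 N. Pads are 15 mm wide; open, the fingers measure 128 mm over their backs; the gripper's body (75 mm by 188 mm) begins 65 mm behind the grasp point.
Start: joints at [1.058, 0.13, 1.488, -0, 1.523, -0.085], TCP at [0.249, 0.546, 0.219] pointing down, gripper open.
Joint ranges: [-2.96, 2.96], [-0.89, 2.26], [0.02, 2.5], [-1.34, 4.48], [0, 2.73], [-2.66, 2.66]. Speed limits (rad/s): [2.39, 2.39, 2.79, 3.14, 3.14, 3.14].

INTERFACE

Orientations are given as a rotation vector (axis times angle).
In Python, from plant import robot gives the robot as it stands. The module is installed in compiled form; this text tells all that it offers.
- The arm moves only by the shell command python3 -m pendant 'ROWS' [FORCE]. ROWS is JSON, a list of rows, each an object with "translation": the shift along the tool's x, y, z in mm, a list of three; "twist": the turn, a rotation vector about the tool's x, y, z in rad, a list of three; "grip": the opening, from -1 (shut) to 1 (fully open). A call has exactly 10 rows; each row shifts and turns the pose as measured when the row begins, along the tool's axes as they then stand; what a row does not reach is not made up. A row lasts 1/10 s, in which the tool goes at most 50 mm and 8.59 degrees, less where a joint would pass 70% of its speed; a pose out of reach is approached as far as the arm can. A call is refused whole if a number of a shift passes 50 or a number of a turn 0.15, either way. A call with a gripper value outside its range is refused whole. The fingers move at their own pace and stop on an object; FORCE is the grip in N (left out, the last holds). Time passes only in rows, so rows that do not move let the fingers close, or fill a call up. It gives the time, the measured TCP pose, the force and the opening at its end, in the units of the state.
- robot.read_state(): the state, without advancing time (a new reading comes with each control period).
- robot.read_camera(name): name is "scene" or "top" or "wrist"; returns (picture, depth): 384x512x3 uint8, red, green, blue; 384x512 float32, m along the optical axis (not along the pixel's ray), 0 where there is no reading.
- robot.camera_info(name): a dict with "vertical_fov" (degrees; the focal length in pixels is half the picture's height over the tangent of half this angle, whatever the lens; pixels are square), "cx", "cy" (the principal point, pixels), "cam_to_world" (4x4, takes a point from camera to world coordinates). Camera axes: x right, y up, looking along -z (the intrinsics and any distortion apply to the point x, -y, -z); pixel columns grow to the right and rows downward; lengths in m; the calibration is good to about 2 mm. A picture is of the moment at which its call begins: read the wrist's pose just before it. camera_info takes no time and is no camera call; for the wrist camera it gives the pose at the moment of the call.
- robot.close_job(): hands the job in, once; it reports no verdict.
The state is a dict: "t": time; "q": joint angles; "dq": joint speeds; "joint_torque": joint torques, N m; "tool_pos": TCP position; "orientation": TCP orientation; "force": force on the tool from outside, world axes, zero at the start; "wrist_torque": the same for the moment, N m; "opening": finger opening in m.
Only numpy, scipy, OpenCV 4.12 (cv2) and the standard library are available. Lean on these libraries where they do the work, as an engineer would, in place of code of your own. Each camera call takes 0.05 s, during which the arm holds its last target. There are 200 camera calls.

## Working session

There is one attempt and no reset: what is moved stays moved. The work goes in short steps, Python scripts to look and compute and a shell command to move; the robot and the scene stay as the last step left them, time stands still between calls to the robot, and variables do not carry over. Pictures are saved under pics/ and viewed, about 8 in all and at most 12, crops included, and the job is handed in when it is done.

```bash
mkdir -p pics; cat > h.py <<'E'
import numpy as np, cv2
from plant import robot
from scipy.spatial.transform import Rotation as R
def grab(n):
    i=robot.camera_info(n); p,d=robot.read_camera(n); return i,p,d
def cloud(i,d):
    h,w=d.shape; f=h/2/np.tan(np.radians(i["vertical_fov"])/2)
    v,u=np.mgrid[:h,:w]
    P=np.stack([(u-i["cx"])/f*d,-(v-i["cy"])/f*d,-d],-1)
    M=np.array(i["cam_to_world"]); return P@M[:3,:3].T+M[:3,3]
def save(n,p): cv2.imwrite("pics/"+n,cv2.cvtColor(p,cv2.COLOR_RGB2BGR))
E
python3 - <<'E'
from h import *
for n in ("top","scene"):
    i,p,d=grab(n); save(n+"1.png",p); np.savez(n+"1.npz",p=p,d=d); print(n,{k:(np.round(v,3).tolist() if not isinstance(v,str) else v) for k,v in i.items()})
print(robot.read_state())
E
```

```text
top {'vertical_fov': 52.128, 'cx': 253.79, 'cy': 197.361, 'cam_to_world': [[-0.003, 0.986, -0.168, 0.369], [-1.0, 0.001, 0.023, 0.001], [0.023, 0.168, 0.985, 1.304], [0.0, 0.0, 0.0, 1.0]]}
scene {'vertical_fov': 57.479, 'cx': 260.562, 'cy': 189.368, 'cam_to_world': [[0.212, -0.806, 0.552, 1.131], [0.977, 0.181, -0.11, -0.141], [-0.011, 0.563, 0.826, 1.015], [0.0, 0.0, 0.0, 1.0]]}
{'t': 0.1, 'q': array([ 1.05761369e+00,  1.31065995e-01,  1.48917395e+00, -4.15845745e-05,
        1.52297165e+00, -8.54167633e-02]), 'dq': array([-0.00155868, -0.00102267, -0.00088612,  0.00033254,  0.00296556,
        0.0001822 ]), 'joint_torque': array([-7.69591367e-06, -5.61342430e+01, -4.93092513e+01,  7.70081906e-02,
        2.92131380e-02, -6.48256992e-05]), 'tool_pos': array([0.24865783, 0.54549411, 0.2177021 ]), 'orientation': array([-6.66725541e-01, -3.06958072e+00,  2.44886607e-03]), 'force': array([0.2156322 , 0.4840628 , 1.00327892]), 'wrist_torque': array([0.02867307, 0.03147016, 0.03808237]), 'opening': 0.09329886595994567}
```

View pics/top1.png

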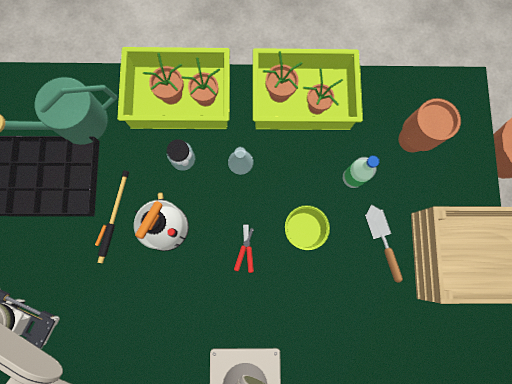

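View pics/scene1.png

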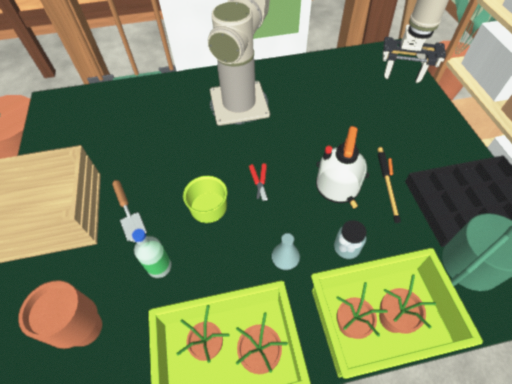

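The top view shows the tank at about (160,225), with the red valve at (172,232), the orange handle at (149,219) and the pail at (307,228). The scene view shows the handle at (350,143), the valve at (328,150) and the pail at (206,199). Next I'll measure these.

```bash
cat > m.py <<'E'
from h import *
def ray(i,u,v,z,h=384):
    f=h/2/np.tan(np.radians(i["vertical_fov"])/2); M=np.array(i["cam_to_world"])
    r=M[:3,:3]@np.array([(u-i["cx"])/f,-(v-i["cy"])/f,-1]); c=M[:3,3]; return c+r*(z-c[2])/r[2]
def blob(m,near):
    n,l,s,c=cv2.connectedComponentsWithStats(m.astype(np.uint8))
    k=[j for j in range(1,n) if s[j,4]>8]; j=min(k,key=lambda j:np.hypot(*(c[j]-near))); return l==j,c[j],s[j,4]
E
python3 - <<'E'
from m import *
near={"top":dict(valve=(172,232),handle=(149,219),pail=(307,228)),"scene":dict(valve=(328,150),handle=(350,143),pail=(206,199))}
for n in ("top","scene"):
    z=np.load(n+"1.npz"); p,d=z["p"],z["d"]; i=robot.camera_info(n); C=cloud(i,d); H=cv2.cvtColor(p,cv2.COLOR_RGB2HSV); h,s,v=[H[...,k].astype(int) for k in range(3)]
    ms=dict(valve=((h<6)|(h>172))&(s>150)&(v>110),handle=(h>=7)&(h<20)&(s>150)&(v>120),pail=(h>28)&(h<42)&(s>120)&(v>90))
    for k,m in ms.items():
        b,c,a=blob(m,near[n][k]); q=C[b&(d>0)]
        print(n,k,c.round(1),a,"med",np.median(q,0).round(3),"zmax",np.percentile(q[:,2],[5,50,95]).round(3))
        if k=="valve": print("  ray z.1765",ray(i,*c,.1765).round(4))
        if k=="handle":
            t=q[q[:,2]>.232]; ctr,sz,ang=cv2.minAreaRect((t[:,:2]*1000).astype(np.float32)); print("  top pts",len(t),"ctr",ctr,sz,ang)
            r=cv2.minAreaRect(np.argwhere(b)[:,::-1].astype(np.float32)); print("  px rect",r, "ray z .237",ray(i,*c,.237).round(4))
            w,V=np.linalg.eigh(np.cov(t[:,:2].T)); print("  axis deg",np.degrees(np.arctan2(V[1,1],V[0,1])))
        if k=="pail":
            t=q[(q[:,2]>.078)]; 
            if len(t)>10:
                A=np.c_[2*t[:,:2],np.ones(len(t))]; x=np.linalg.lstsq(A,(t[:,:2]**2).sum(1),rcond=None)[0]; print("  rim",x[:2],np.sqrt(x[2]+x[0]**2+x[1]**2),"bbox",t[:,:2].min(0),t[:,:2].max(0))
E
```

```text
top valve [171.  231.7] 40 med [0.462 0.211 0.175] zmax [0.159 0.175 0.179]
  ray z.1765 [0.4618 0.2111 0.1765]
top handle [148.9 219.9] 388 med [0.489 0.261 0.234] zmax [0.214 0.234 0.238]
  top pts 277 ctr (490.9234924316406, 264.2660217285156) (22.708080291748047, 108.41143035888672) 61.00423049926758
  px rect ((149.22059631347656, 220.13235473632812), (11.49040412902832, 40.8166618347168), 30.963754653930664) ray z .237 [0.489  0.2605 0.237 ]
  axis deg 151.18287149785257
top pail [306.7 227.5] 1577 med [ 0.488 -0.203  0.007] zmax [-0.     0.007  0.084]
  rim [ 0.48205762 -0.1922583 ] 0.06567170632083962 bbox [ 0.41512241 -0.2609416 ] [ 0.5506108  -0.12476892]
scene valve [328.  149.3] 44 med [0.467 0.21  0.175] zmax [0.161 0.175 0.178]
  ray z.1765 [0.4692 0.2092 0.1765]
scene handle [350.1 141.9] 282 med [0.501 0.258 0.235] zmax [0.205 0.235 0.239]
  top pts 203 ctr (495.51025390625, 261.73883056640625) (22.903121948242188, 110.62466430664062) 61.48270034790039
  px rect ((350.1153869628906, 141.42308044433594), (9.805806159973145, 31.378582000732422), 11.309932708740234) ray z .237 [0.5039 0.2566 0.237 ]
  axis deg 151.36784723209146
scene pail [205.8 198.1] 1600 med [ 0.461 -0.196  0.037] zmax [0.003 0.037 0.085]
  rim [ 0.48645681 -0.19417045] 0.06540482801135777 bbox [ 0.41641403 -0.26320895] [ 0.55337617 -0.12573955]
```

```bash
python3 -m pendant '[{"translation":[-36,-23,-10],"twist":[0,0,0],"grip":1},{"translation":[-36,-23,-10],"twist":[0,0,0],"grip":1},{"translation":[-36,-23,-10],"twist":[0,0,0],"grip":1},{"translation":[-36,-23,-10],"twist":[0,0,0],"grip":1},{"translation":[-36,-23,-10],"twist":[0,0,0],"grip":1},{"translation":[-36,-23,-10],"twist":[0,0,0],"grip":1},{"translation":[-36,-23,-10],"twist":[0,0,0],"grip":1},{"translation":[-36,-23,-10],"twist":[0,0,0],"grip":1},{"translation":[-30,-20,-5],"twist":[0,0,0],"grip":1},{"translation":[0,0,0],"twist":[0,0,0],"grip":1}]' 30
python3 - <<'E'
from h import *
i,p,d=grab("wrist"); save("w1.png",p); np.savez("w1.npz",p=p,d=d,M=i["cam_to_world"]); print(robot.read_state()["q"].round(3), i["cx"],i["cy"],i["vertical_fov"]); print(np.round(i["cam_to_world"],3))
E
```

```text
t: 1.1
tool_pos: [0.4578, 0.2151, 0.3001]
orientation: [-0.659, -3.067, 0.017]
force: [0.7, 0.0, -0.9]
opening: 0.093
[ 0.346 -0.135  1.607 -0.006  1.68  -0.803] 255.45239214682286 193.6446204829381 67.32240558914415
[[ 0.41  -0.881 -0.234  0.39 ]
 [ 0.912  0.393  0.118  0.247]
 [-0.012 -0.262  0.965  0.466]
 [ 0.     0.     0.     1.   ]]
```

View pics/w1.png

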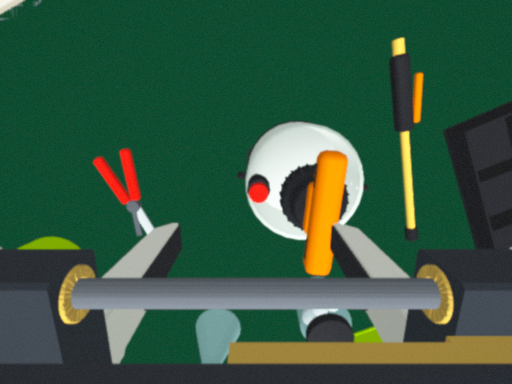

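The wrist view shows the valve at (258,190), the handle running from (333,155) to (317,270), and free space around the valve. I'll refine both positions from this view.

```bash
python3 - <<'E'
from m import *
z=np.load("w1.npz"); p,d=z["p"],z["d"]; i=robot.camera_info("wrist"); i["cam_to_world"]=z["M"]; C=cloud(i,d); H=cv2.cvtColor(p,cv2.COLOR_RGB2HSV); h,s,v=[H[...,k].astype(int) for k in range(3)]
b,c,a=blob(((h<6)|(h>172))&(s>150)&(v>110),(258,190)); q=C[b&(d>0)]; t=q[q[:,2]>.173]; print(c,a,"valve top",np.median(t,0),t.min(0),t.max(0),cv2.minEnclosingCircle((t[:,:2]*1000).astype(np.float32)))
b,c,a=blob((h>=7)&(h<20)&(s>150)&(v>120),(325,210)); q=C[b&(d>0)]; t=q[q[:,2]>.229]; print(np.percentile(q[:,2],[1,5,50,95,99]).round(3),cv2.minAreaRect((t[:,:2]*1000).astype(np.float32)))
print(robot.read_state()["tool_pos"])
E
```

```text
[258.20779221 191.74675325] 308 valve top [0.46082943 0.21424779 0.17569978] [0.45153632 0.20463081 0.17319022] [0.47119281 0.2241941  0.17761862] ((461.3065185546875, 214.31607055664062), 9.99146556854248)
[-0.001  0.211  0.234  0.236  0.299] ((489.058349609375, 263.9410705566406), (25.98758316040039, 109.88036346435547), 61.408172607421875)
[0.45679298 0.21655819 0.29969034]
```

```bash
cat > g.py <<'E'
import sys
from m import *
def go(x,y,z,yaw):
    s=robot.read_state(); Rc=R.from_rotvec(s["orientation"]); p=np.array(s["tool_pos"])
    a=np.radians(yaw); X=np.array([np.cos(a),np.sin(a),0]); Z=np.array([0,0,-1.]); Rt=R.from_matrix(np.c_[X,np.cross(Z,X),Z])
    m=Rc.as_matrix()
    print("t",round(float(s["t"]),2),"p",p.round(4),"yaw",np.degrees(np.arctan2(m[1,0],m[0,0])).round(1),"q6",round(float(s["q"][5]),3),"F",np.round(s["force"],1),"open",round(float(s["opening"]),4))
    print("tool mm",(Rc.inv().apply(np.array([x,y,z])-p)*1000).round(1),"twist",(Rc.inv()*Rt).as_rotvec().round(3))
if __name__=="__main__": go(*map(float,sys.argv[1:5]))
E
T='x'
python3 -m pendant '[{"translation":[0,0,0],"twist":[0,0,0.15],"grip":-1},{"translation":[0,0,0],"twist":[0,0,0.15],"grip":-1},{"translation":[0,0,0],"twist":[0,0,0.15],"grip":-1},{"translation":[0,0,0],"twist":[0,0,0.15],"grip":-1},{"translation":[0,0,0],"twist":[0,0,0.15],"grip":-1},{"translation":[0,0,0],"twist":[0,0,0.15],"grip":-1},{"translation":[0,0,0],"twist":[0,0,0.15],"grip":-1},{"translation":[0,0,0],"twist":[0,0,0.15],"grip":-1},{"translation":[0,0,0],"twist":[0,0,0.15],"grip":-1},{"translation":[0,0,0],"twist":[0,0,0.15],"grip":-1}]'
python3 -m pendant '[{"translation":[0,0,0],"twist":[0,0,0.15],"grip":-1},{"translation":[0,0,0],"twist":[0,0,0.15],"grip":-1},{"translation":[0,0,0],"twist":[0,0,0.15],"grip":-1},{"translation":[0,0,0],"twist":[0,0,0.15],"grip":-1},{"translation":[0,0,0],"twist":[0,0,0.15],"grip":-1},{"translation":[0,0,0],"twist":[0,0,0.15],"grip":-1},{"translation":[0,0,0],"twist":[0,0,0.15],"grip":-1},{"translation":[0,0,0],"twist":[0,0,0.15],"grip":-1},{"translation":[0,0,0],"twist":[0,0,0.15],"grip":-1},{"translation":[0,0,0],"twist":[0,0,0.1],"grip":-1}]'
python3 g.py 0.4603 0.2113 0.30 -28.7
```

```text
t: 2.15
tool_pos: [0.4477, 0.227, 0.2929]
orientation: [-2.572, -1.795, 0.034]
force: [0.0, 0.4, 0.4]
opening: 0.0177
t: 3.15
tool_pos: [0.4366, 0.2395, 0.2856]
orientation: [3.106, -0.368, -0.051]
force: [-0.3, 0.2, 0.4]
opening: 0.0003
t 3.15 p [0.4366 0.2395 0.2856] yaw -13.5 q6 2.202 F [-0.3  0.2  0.4] open 0.0003
tool mm [ 29.2  22.1 -14.9] twist [0.021 0.029 0.265]
```

```bash
python3 -m pendant '[{"translation":[15,11,-7],"twist":[0.01,0.015,0.13],"grip":-1},{"translation":[14,11,-7],"twist":[0.01,0.015,0.13],"grip":-1},{"translation":[0,0,0],"twist":[0,0,0],"grip":-1},{"translation":[0,0,0],"twist":[0,0,0],"grip":-1},{"translation":[0,0,0],"twist":[0,0,0],"grip":-1},{"translation":[0,0,0],"twist":[0,0,0],"grip":-1},{"translation":[0,0,0],"twist":[0,0,0],"grip":-1},{"translation":[0,0,0],"twist":[0,0,0],"grip":-1},{"translation":[0,0,0],"twist":[0,0,0],"grip":-1},{"translation":[0,0,0],"twist":[0,0,0],"grip":-1}]'
python3 g.py 0.4603 0.2113 0.30 -28.7
```

```text
t: 4.15
tool_pos: [0.4522, 0.2171, 0.2946]
orientation: [3.045, -0.761, -0.012]
force: [0.5, -0.5, -0.3]
opening: 0.0005
t 4.15 p [0.4522 0.2171 0.2946] yaw -28.1 q6 2.405 F [ 0.5 -0.5 -0.3] open 0.0005
tool mm [ 9.8  1.4 -5.5] twist [0.004 0.007 0.011]
```

```bash
python3 -m pendant '[{"translation":[6,1,10],"twist":[0.004,0.007,0.01],"grip":-1},{"translation":[6,1,14],"twist":[0,0,0],"grip":-1},{"translation":[1.1,0.2,15],"twist":[0,0,0],"grip":-1},{"translation":[1.1,0.2,15],"twist":[0,0,0],"grip":-1},{"translation":[1.1,0.2,15],"twist":[0,0,0],"grip":-1},{"translation":[1.1,0.2,15],"twist":[0,0,0],"grip":-1},{"translation":[1.1,0.2,10],"twist":[0,0,0],"grip":-1},{"translation":[1.1,0.2,2],"twist":[0,0,0],"grip":-1},{"translation":[1.1,0.2,-0.6],"twist":[0,0,0],"grip":-1},{"translation":[1.1,0.2,-0.6],"twist":[0,0,0],"grip":-1}]'
python3 g.py 0.4603 0.2113 0.187 -28.7
```

```text
t: 5.15
tool_pos: [0.4678, 0.2005, 0.1863]
orientation: [3.038, -0.781, -0.008]
force: [1.2, -0.3, 0.0]
opening: 0.0006
t 5.15 p [0.4678 0.2005 0.1863] yaw -28.8 q6 2.379 F [ 1.2 -0.3  0. ] open 0.0006
tool mm [-11.8  -5.8  -0.7] twist [ 0.006  0.004 -0.002]
```

```bash
python3 -m pendant '[{"translation":[-6,-3,-0.5],"twist":[0.003,0.002,0],"grip":-1},{"translation":[-5,-2.5,0],"twist":[0,0,0],"grip":-1},{"translation":[0,0,0],"twist":[0,0,0],"grip":-1},{"translation":[0,0,0],"twist":[0,0,0],"grip":-1},{"translation":[0,0,0],"twist":[0,0,0],"grip":-1},{"translation":[0,0,0],"twist":[0,0,0],"grip":-1},{"translation":[0,0,0],"twist":[0,0,0],"grip":-1},{"translation":[0,0,0],"twist":[0,0,0],"grip":-1},{"translation":[0,0,0],"twist":[0,0,0],"grip":-1},{"translation":[0,0,0],"twist":[0,0,0],"grip":-1}]'
python3 g.py 0.4603 0.2113 0.187 -28.7
```

```text
t: 6.15
tool_pos: [0.4619, 0.2123, 0.1901]
orientation: [-3.042, 0.781, -0.003]
force: [0.2, -0.3, 0.3]
opening: 0.0002
t 6.15 p [0.4619 0.2123 0.1901] yaw -28.8 q6 2.404 F [ 0.2 -0.3  0.3] open 0.0002
tool mm [-1.   1.7  3. ] twist [-0.002 -0.002 -0.002]
```

```bash
python3 -m pendant '[{"translation":[-1,1.7,4],"twist":[0,0,0],"grip":-1},{"translation":[0,0,4],"twist":[0,0,0],"grip":-1},{"translation":[0,0,3.5],"twist":[0,0,0],"grip":-1},{"translation":[0,0,3],"twist":[0,0,0],"grip":-1},{"translation":[0,0,2],"twist":[0,0,0],"grip":-1},{"translation":[0,0,1.5],"twist":[0,0,0],"grip":-1},{"translation":[0,0,1.5],"twist":[0,0,0],"grip":-1},{"translation":[0,0,1.5],"twist":[0,0,0],"grip":-1},{"translation":[0,0,1.5],"twist":[0,0,0],"grip":-1},{"translation":[0,0,1.5],"twist":[0,0,0],"grip":-1}]'
python3 g.py 0.4603 0.2113 0.1695 -28.7
```

```text
t: 7.15
tool_pos: [0.4604, 0.2112, 0.1706]
orientation: [-3.041, 0.781, -0.006]
force: [-6.5, -2.0, 11.7]
opening: 0.0008
t 7.15 p [0.4604 0.2112 0.1706] yaw -28.8 q6 2.403 F [-6.5 -2.  11.7] open 0.0008
tool mm [-0.2 -0.1  1.1] twist [-0.003 -0.003 -0.002]
```

Pressed fully in: force is 11.7 N and z is 0.1706. Holding for a second.

```bash
python3 -m pendant '[{"translation":[0,0,1.3],"twist":[0,0,0],"grip":-1},{"translation":[0,0,1.3],"twist":[0,0,0],"grip":-1},{"translation":[0,0,1.3],"twist":[0,0,0],"grip":-1},{"translation":[0,0,1.3],"twist":[0,0,0],"grip":-1},{"translation":[0,0,1.3],"twist":[0,0,0],"grip":-1},{"translation":[0,0,1.3],"twist":[0,0,0],"grip":-1},{"translation":[0,0,1.3],"twist":[0,0,0],"grip":-1},{"translation":[0,0,1.3],"twist":[0,0,0],"grip":-1},{"translation":[0,0,1.3],"twist":[0,0,0],"grip":-1},{"translation":[0,0,1.3],"twist":[0,0,0],"grip":-1}]'
python3 g.py 0.49 0.264 0.29 -28.7
```

```text
t: 8.15
tool_pos: [0.4604, 0.2111, 0.1707]
orientation: [-3.04, 0.779, -0.011]
force: [-5.3, -2.1, 12.1]
opening: 0.0001
t 8.15 p [0.4604 0.2111 0.1707] yaw -28.8 q6 2.403 F [-5.3 -2.1 12.1] open 0.0001
tool mm [   1.3  -61.1 -119.1] twist [-0.005 -0.006 -0.001]
```

```bash
python3 -m pendant '[{"translation":[0,0,-15],"twist":[0,0,0],"grip":-1},{"translation":[0,0,-20],"twist":[0,0,0],"grip":-1},{"translation":[0,0,-20],"twist":[0,0,0],"grip":-1},{"translation":[0,0,-20],"twist":[0,0,0],"grip":-1},{"translation":[0,0,-15],"twist":[0,0,0],"grip":-1},{"translation":[0,-15,-5],"twist":[0,0,0],"grip":1},{"translation":[0,-20,0],"twist":[0,0,0],"grip":1},{"translation":[0,-18,0],"twist":[0,0,0],"grip":1},{"translation":[0,0,0],"twist":[0,0,0],"grip":1},{"translation":[0,0,0],"twist":[0,0,0],"grip":1}]'
python3 g.py 0.49 0.264 0.29 -28.7
```

```text
t: 9.15
tool_pos: [0.4856, 0.2584, 0.2684]
orientation: [-3.041, 0.78, -0.01]
force: [0.4, -0.1, 0.8]
opening: 0.0359
t 9.15 p [0.4856 0.2584 0.2684] yaw -28.8 q6 2.47 F [ 0.4 -0.1  0.8] open 0.0359
tool mm [  1.3  -7.1 -21.5] twist [-0.003 -0.006 -0.001]
```

```bash
python3 -m pendant '[{"translation":[1,-4,0],"twist":[0,0,0],"grip":1},{"translation":[0.3,-2.5,0],"twist":[0,0,0],"grip":1},{"translation":[0,0,0],"twist":[0,0,0],"grip":1},{"translation":[0,0,0],"twist":[0,0,0],"grip":1},{"translation":[0,0,0],"twist":[0,0,0],"grip":1},{"translation":[0,0,0],"twist":[0,0,0],"grip":1},{"translation":[0,0,0],"twist":[0,0,0],"grip":1},{"translation":[0,0,0],"twist":[0,0,0],"grip":1},{"translation":[0,0,5],"twist":[0,0,0],"grip":1},{"translation":[0,0,5],"twist":[0,0,0],"grip":1}]'
python3 g.py 0.49 0.264 0.208 -28.7
```

```text
t: 10.15
tool_pos: [0.4897, 0.2618, 0.2583]
orientation: [-3.041, 0.783, -0.011]
force: [-0.2, -0.1, -0.4]
opening: 0.0929
t 10.15 p [0.4897 0.2618 0.2583] yaw -28.9 q6 2.475 F [-0.2 -0.1 -0.4] open 0.0929
tool mm [-1.1 -1.9 50.3] twist [-0.003 -0.006 -0.003]
```

```bash
python3 -m pendant '[{"translation":[-0.5,-0.5,6],"twist":[-0.003,-0.006,-0.003],"grip":1},{"translation":[-0.5,-0.5,8],"twist":[0,0,0],"grip":1},{"translation":[0,0,8],"twist":[0,0,0],"grip":1},{"translation":[0,0,8],"twist":[0,0,0],"grip":1},{"translation":[0,0,8],"twist":[0,0,0],"grip":1},{"translation":[0,0,6],"twist":[0,0,0],"grip":1},{"translation":[0,0,2],"twist":[0,0,0],"grip":1},{"translation":[0,0,0],"twist":[0,0,0],"grip":1},{"translation":[0,0,0],"twist":[0,0,0],"grip":1},{"translation":[0,0,0],"twist":[0,0,0],"grip":1}]'
python3 g.py 0.49 0.264 0.208 -28.7
```

```text
t: 11.15
tool_pos: [0.4882, 0.2628, 0.2057]
orientation: [3.042, -0.778, -0.005]
force: [-0.1, 0.8, 0.1]
opening: 0.0928
t 11.15 p [0.4882 0.2628 0.2057] yaw -28.7 q6 2.473 F [-0.1  0.8  0.1] open 0.0928
tool mm [ 1.  -1.9 -2.3] twist [0.003 0.003 0.   ]
```

```bash
python3 -m pendant '[{"translation":[1,-1,-1],"twist":[0,0,0],"grip":-1},{"translation":[0,-0.5,-1],"twist":[0,0,0],"grip":-1},{"translation":[0,0,0],"twist":[0,0,0],"grip":-1},{"translation":[0,0,0],"twist":[0,0,0],"grip":-1},{"translation":[0,0,0],"twist":[0,0,0],"grip":-1},{"translation":[0,0,0],"twist":[0,0,0],"grip":-1},{"translation":[0,0,0],"twist":[0,0,0],"grip":-1},{"translation":[0,0,0],"twist":[0,0,0],"grip":-1},{"translation":[0,0,0],"twist":[0,0,0],"grip":-1},{"translation":[0,0,0],"twist":[0,0,0],"grip":-1}]' 25
python3 g.py 0.49 0.264 0.208 -28.7
```

```text
t: 12.15
tool_pos: [0.4907, 0.2642, 0.2092]
orientation: [3.043, -0.778, -0.002]
force: [1.0, 0.5, -1.0]
opening: 0.0255
t 12.15 p [0.4907 0.2642 0.2092] yaw -28.7 q6 2.473 F [ 1.   0.5 -1. ] open 0.0255
tool mm [-0.5  0.5  1.2] twist [0.001 0.001 0.   ]
```

```bash
python3 -m pendant '[{"translation":[0,0,0],"twist":[0,0,0],"grip":-1},{"translation":[0,0,0],"twist":[0,0,-0.05],"grip":-1},{"translation":[0,0,-0.1],"twist":[0,0,-0.12],"grip":-1},{"translation":[0,0,-0.1],"twist":[0,0,-0.12],"grip":-1},{"translation":[0,0,-0.1],"twist":[0,0,-0.12],"grip":-1},{"translation":[0,0,-0.1],"twist":[0,0,-0.12],"grip":-1},{"translation":[0,0,-0.1],"twist":[0,0,-0.12],"grip":-1},{"translation":[0,0,-0.1],"twist":[0,0,-0.12],"grip":-1},{"translation":[0,0,-0.1],"twist":[0,0,-0.12],"grip":-1},{"translation":[0,0,-0.1],"twist":[0,0,-0.05],"grip":-1}]' 25
python3 g.py 0.49 0.264 0.208 28
```

```text
t: 13.15
tool_pos: [0.4902, 0.2634, 0.2094]
orientation: [3.052, 0.741, -0.005]
force: [-0.2, -0.1, -0.5]
opening: 0.0255
t 13.15 p [0.4902 0.2634 0.2094] yaw 27.3 q6 1.495 F [-0.2 -0.1 -0.5] open 0.0255
tool mm [ 0.1 -0.6  1.4] twist [-0.     0.003 -0.012]
```

```bash
python3 -m pendant '[{"translation":[0,0,-0.3],"twist":[0,0,-0.15],"grip":-1},{"translation":[0,0,-0.3],"twist":[0,0,-0.15],"grip":-1},{"translation":[0,0,-0.3],"twist":[0,0,-0.15],"grip":-1},{"translation":[0,0,-0.3],"twist":[0,0,-0.15],"grip":-1},{"translation":[0,0,-0.2],"twist":[0,0,-0.15],"grip":-1},{"translation":[0,0,-0.2],"twist":[0,0,-0.15],"grip":-1},{"translation":[0,0,-0.2],"twist":[0,0,-0.15],"grip":-1},{"translation":[0,0,-0.2],"twist":[0,0,-0.15],"grip":-1},{"translation":[0,0,-0.2],"twist":[0,0,-0.15],"grip":-1},{"translation":[0,0,-0.2],"twist":[0,0,-0.1],"grip":-1}]' 25
python3 g.py 0.49 0.264 0.2115 112
```

```text
t: 14.15
tool_pos: [0.492, 0.2623, 0.211]
orientation: [1.783, 2.584, -0.004]
force: [1.8, 0.5, -1.5]
opening: 0.0253
t 14.15 p [0.492  0.2623 0.211 ] yaw 110.8 q6 0.037 F [ 1.8  0.5 -1.5] open 0.0253
tool mm [ 2.3 -1.3 -0.5] twist [-0.001  0.003 -0.021]
```

```bash
python3 -m pendant '[{"translation":[0.5,-0.5,-0.3],"twist":[0,0,-0.15],"grip":-1},{"translation":[0,-0.5,-0.3],"twist":[0,0,-0.15],"grip":-1},{"translation":[0,-0.3,-0.2],"twist":[0,0,-0.15],"grip":-1},{"translation":[0,0,-0.2],"twist":[0,0,-0.15],"grip":-1},{"translation":[0,0,-0.2],"twist":[0,0,-0.15],"grip":-1},{"translation":[0,0,-0.2],"twist":[0,0,-0.15],"grip":-1},{"translation":[0,0,-0.2],"twist":[0,0,-0.15],"grip":-1},{"translation":[0,0,-0.2],"twist":[0,0,-0.15],"grip":-1},{"translation":[0,0,-0.2],"twist":[0,0,-0.15],"grip":-1},{"translation":[0,0,-0.2],"twist":[0,0,-0.1],"grip":-1}]' 25
python3 g.py 0.4905 0.2637 0.2132 195
```

```text
t: 15.15
tool_pos: [0.4926, 0.2638, 0.2124]
orientation: [-0.389, 3.113, 0.0]
force: [1.1, 1.5, -1.5]
opening: 0.0253
t 15.15 p [0.4926 0.2638 0.2124] yaw -165.8 q6 -1.419 F [ 1.1  1.5 -1.5] open 0.0253
tool mm [ 2.1  0.4 -0.8] twist [-0.     0.004 -0.013]
```

```bash
python3 -m pendant '[{"translation":[0.7,0,-0.3],"twist":[0,0,-0.15],"grip":-1},{"translation":[0.5,0,-0.3],"twist":[0,0,-0.15],"grip":-1},{"translation":[0.3,0,-0.2],"twist":[0,0,-0.15],"grip":-1},{"translation":[0,0,-0.2],"twist":[0,0,-0.15],"grip":-1},{"translation":[0,0,-0.2],"twist":[0,0,-0.15],"grip":-1},{"translation":[0,0,-0.2],"twist":[0,0,-0.15],"grip":-1},{"translation":[0,0,-0.2],"twist":[0,0,-0.1],"grip":-1},{"translation":[0,0,0],"twist":[0,0,0],"grip":-1},{"translation":[0,0,0],"twist":[0,0,0],"grip":1},{"translation":[0,0,0],"twist":[0,0,0],"grip":1}]' 25
python3 g.py 0.4905 0.2637 0.2142 -105
```

```text
t: 16.15
tool_pos: [0.4913, 0.2645, 0.2135]
orientation: [-1.836, 2.543, 0.0]
force: [-0.3, 0.1, -0.1]
opening: 0.0369
t 16.15 p [0.4913 0.2645 0.2135] yaw -108.3 q6 -2.42 F [-0.3  0.1 -0.1] open 0.0369
tool mm [ 1.   0.5 -0.7] twist [-0.003  0.004 -0.058]
```

```bash
python3 -m pendant '[{"translation":[0,0,0],"twist":[0,0,0],"grip":1},{"translation":[0,0,0],"twist":[0,0,0],"grip":1},{"translation":[0,0,-10],"twist":[0,0,0],"grip":1},{"translation":[0,0,-14],"twist":[0,0,0],"grip":1},{"translation":[0,0,-14],"twist":[0,0,0],"grip":1},{"translation":[0,0,-14],"twist":[0,0,0],"grip":1},{"translation":[0,0,-4],"twist":[0,0,0.1],"grip":1},{"translation":[0,0,0],"twist":[0,0,0.15],"grip":1},{"translation":[0,0,0],"twist":[0,0,0.15],"grip":1},{"translation":[0,0,0],"twist":[0,0,0.15],"grip":1}]'
python3 -m pendant '[{"translation":[0,0,0],"twist":[0,0,0.15],"grip":1},{"translation":[0,0,0],"twist":[0,0,0.15],"grip":1},{"translation":[0,0,0],"twist":[0,0,0.15],"grip":1},{"translation":[0,0,0],"twist":[0,0,0.15],"grip":1},{"translation":[0,0,0],"twist":[0,0,0.15],"grip":1},{"translation":[0,0,0],"twist":[0,0,0.15],"grip":1},{"translation":[0,0,0],"twist":[0,0,0.15],"grip":1},{"translation":[0,0,0],"twist":[0,0,0.15],"grip":1},{"translation":[0,0,0],"twist":[0,0,0.15],"grip":1},{"translation":[0,0,0],"twist":[0,0,0.15],"grip":1}]'
python3 g.py 0.4905 0.2637 0.275 71.6
python3 - <<'E'
from m import *
n="top"; i,p,d=grab(n); C=cloud(i,d); H=cv2.cvtColor(p,cv2.COLOR_RGB2HSV); h,s,v=[H[...,k].astype(int) for k in range(3)]
b,c,a=blob((h>=7)&(h<20)&(s>150)&(v>120),(149,219)); q=C[b&(d>0)]; t=q[q[:,2]>.232]; print(c,a,len(t), np.percentile(t[:,2],[50,90]) if len(t) else 0)
if len(t)>5: print(cv2.minAreaRect((t[:,:2]*1000).astype(np.float32)))
E
```

```text
t: 17.15
tool_pos: [0.4929, 0.2651, 0.2828]
orientation: [-1.058, 2.944, 0.003]
force: [-0.1, -0.1, -0.4]
opening: 0.093
t: 18.15
tool_pos: [0.4965, 0.2666, 0.3006]
orientation: [1.23, 2.869, 0.035]
force: [-0.8, 0.3, -0.9]
opening: 0.093
t 18.15 p [0.4965 0.2666 0.3006] yaw 133.6 q6 -0.36 F [-0.8  0.3 -0.9] open 0.093
tool mm [ 2.2 -7.1 25.4] twist [ 0.031 -0.007  1.082]
[164.92307692 222.11538462] 26 23 [0.23740217 0.24058764]
((483.55572509765625, 217.23797607421875), (22.920866012573242, 7.252694129943848), 46.935062408447266)
```

```bash
python3 -m pendant '[{"translation":[0,0,3],"twist":[0.01,0,0.15],"grip":1},{"translation":[0,0,3],"twist":[0.01,0,0.15],"grip":1},{"translation":[0,0,3],"twist":[0.01,0,0.15],"grip":1},{"translation":[0,0,2],"twist":[0,0,0.15],"grip":1},{"translation":[0,0,2],"twist":[0,0,0.15],"grip":1},{"translation":[0,0,2],"twist":[0,0,0.15],"grip":1},{"translation":[0,0,2],"twist":[0,0,0.13],"grip":1},{"translation":[0,0,2],"twist":[0,0,0.04],"grip":1},{"translation":[0,0,0],"twist":[0,0,0],"grip":1},{"translation":[0,0,0],"twist":[0,0,0],"grip":1}]'
python3 g.py 0.4908 0.264 0.2135 71.6
```

```text
t: 19.2
tool_pos: [0.4995, 0.2679, 0.2943]
orientation: [2.526, 1.857, 0.02]
force: [-0.6, 0.1, 0.7]
opening: 0.0925
t 19.2 p [0.4995 0.2679 0.2943] yaw 72.7 q6 0.706 F [-0.6  0.1  0.7] open 0.0925
tool mm [-6.8 -8.1 80.7] twist [ 0.012 -0.007  0.018]
```

```bash
python3 -m pendant '[{"translation":[-3.5,-4,2],"twist":[0.012,-0.007,0.018],"grip":1},{"translation":[-3,-4,6],"twist":[0,0,0],"grip":1},{"translation":[0,0,8],"twist":[0,0,0],"grip":1},{"translation":[0,0,8],"twist":[0,0,0],"grip":1},{"translation":[0,0,8],"twist":[0,0,0],"grip":1},{"translation":[0,0,6],"twist":[0,0,0],"grip":1},{"translation":[0,0,2],"twist":[0,0,0],"grip":1},{"translation":[0,0,0],"twist":[0,0,0],"grip":1},{"translation":[0,0,0],"twist":[0,0,0],"grip":1},{"translation":[0,0,0],"twist":[0,0,0],"grip":1}]'
python3 g.py 0.4908 0.264 0.2135 71.6
```

```text
t: 20.2
tool_pos: [0.4886, 0.2636, 0.2505]
orientation: [-2.543, -1.844, 0.004]
force: [-0.2, 0.5, -0.3]
opening: 0.093
t 20.2 p [0.4886 0.2636 0.2505] yaw 71.9 q6 0.719 F [-0.2  0.5 -0.3] open 0.093
tool mm [ 1.1  2.  37. ] twist [-0.002  0.002  0.005]
```

```bash
python3 -m pendant '[{"translation":[0.5,1,4],"twist":[0,0,0.005],"grip":1},{"translation":[0.5,1,7],"twist":[0,0,0],"grip":1},{"translation":[0,0,8],"twist":[0,0,0],"grip":1},{"translation":[0,0,8],"twist":[0,0,0],"grip":1},{"translation":[0,0,5],"twist":[0,0,0],"grip":1},{"translation":[0,0,1],"twist":[0,0,0],"grip":1},{"translation":[0,0,0],"twist":[0,0,0],"grip":-1},{"translation":[0,0,0],"twist":[0,0,0],"grip":-1},{"translation":[0,0,0],"twist":[0,0,0],"grip":-1},{"translation":[0,0,0],"twist":[0,0,0],"grip":-1}]' 30
python3 g.py 0.4908 0.264 0.2135 71.6
```

```text
t: 21.2
tool_pos: [0.4912, 0.264, 0.215]
orientation: [-2.548, -1.837, 0.002]
force: [-0.1, -0.6, 0.1]
opening: 0.0655
t 21.2 p [0.4912 0.264  0.215 ] yaw 71.6 q6 0.723 F [-0.1 -0.6  0.1] open 0.0655
tool mm [-0.2 -0.4  1.5] twist [-0.001  0.001 -0.001]
```

```bash
python3 -m pendant '[{"translation":[0,0,0.7],"twist":[0,0,0],"grip":-1},{"translation":[0,0,0.5],"twist":[0,0,0],"grip":-1},{"translation":[0,0,0],"twist":[0,0,0],"grip":-1},{"translation":[0,0,0],"twist":[0,0,0],"grip":-1},{"translation":[0,0,0],"twist":[0,0,0],"grip":-1},{"translation":[0,0,0],"twist":[0,0,0],"grip":-1},{"translation":[0,0,0],"twist":[0,0,0],"grip":-1},{"translation":[0,0,0],"twist":[0,0,-0.1],"grip":-1},{"translation":[0,0,-0.2],"twist":[0,0,-0.15],"grip":-1},{"translation":[0,0,-0.2],"twist":[0,0,-0.15],"grip":-1}]' 30
python3 g.py 0.4908 0.264 0.2140 92
python3 -m pendant '[{"translation":[0,0,-0.3],"twist":[0,0,-0.15],"grip":-1},{"translation":[0,0,-0.3],"twist":[0,0,-0.15],"grip":-1},{"translation":[0,0,-0.3],"twist":[0,0,-0.15],"grip":-1},{"translation":[0,0,-0.3],"twist":[0,0,-0.15],"grip":-1},{"translation":[0,0,-0.2],"twist":[0,0,-0.15],"grip":-1},{"translation":[0,0,-0.2],"twist":[0,0,-0.15],"grip":-1},{"translation":[0,0,-0.2],"twist":[0,0,-0.15],"grip":-1},{"translation":[0,0,-0.2],"twist":[0,0,-0.15],"grip":-1},{"translation":[0,0,-0.2],"twist":[0,0,-0.15],"grip":-1},{"translation":[0,0,-0.2],"twist":[0,0,-0.15],"grip":-1}]'
python3 g.py 0.4908 0.264 0.2155 180
```

```text
t: 22.2
tool_pos: [0.4916, 0.2642, 0.2147]
orientation: [-2.126, -2.313, 0.001]
force: [0.2, -0.5, -0.7]
opening: 0.025
t 22.2 p [0.4916 0.2642 0.2147] yaw 94.8 q6 0.317 F [ 0.2 -0.5 -0.7] open 0.025
tool mm [-0.1 -0.8  0.7] twist [-0.     0.     0.049]
t: 23.2
tool_pos: [0.4914, 0.2638, 0.2163]
orientation: [0.021, -3.14, 0.001]
force: [-0.1, -0.3, -0.5]
opening: 0.0248
t 23.2 p [0.4914 0.2638 0.2163] yaw -179.2 q6 -1.183 F [-0.1 -0.3 -0.5] open 0.0248
tool mm [0.6 0.2 0.8] twist [-0.001 -0.001  0.014]
```

```bash
python3 -m pendant '[{"translation":[0,0,-0.3],"twist":[0,0,-0.15],"grip":-1},{"translation":[0,0,-0.3],"twist":[0,0,-0.15],"grip":-1},{"translation":[0,0,-0.3],"twist":[0,0,-0.15],"grip":-1},{"translation":[0,0,-0.3],"twist":[0,0,-0.15],"grip":-1},{"translation":[0,0,-0.2],"twist":[0,0,-0.15],"grip":-1},{"translation":[0,0,-0.2],"twist":[0,0,-0.15],"grip":-1},{"translation":[0,0,-0.2],"twist":[0,0,-0.15],"grip":-1},{"translation":[0,0,-0.2],"twist":[0,0,-0.15],"grip":-1},{"translation":[0,0,-0.2],"twist":[0,0,-0.12],"grip":-1},{"translation":[0,0,0],"twist":[0,0,0],"grip":-1}]'
python3 g.py 0.4908 0.264 0.330 -105
```

```text
t: 24.2
tool_pos: [0.4916, 0.2628, 0.2177]
orientation: [1.951, -2.459, 0.001]
force: [1.6, 0.0, -0.6]
opening: 0.0245
t 24.2 p [0.4916 0.2628 0.2177] yaw -103.1 q6 -2.512 F [ 1.6  0.  -0.6] open 0.0245
tool mm [  -0.7    1.2 -112.3] twist [ 0.001 -0.003  0.032]
```

```bash
python3 -m pendant '[{"translation":[0,0,-1],"twist":[0,0,-0.02],"grip":-1},{"translation":[0,0,-1],"twist":[0,0,0],"grip":-1},{"translation":[0,0,-1.5],"twist":[0,0,0],"grip":-1},{"translation":[0,0,-1.5],"twist":[0,0,0],"grip":-1},{"translation":[0,0,-1.5],"twist":[0,0,0],"grip":-1},{"translation":[0,0,-1.5],"twist":[0,0,0],"grip":-1},{"translation":[0,0,-1.5],"twist":[0,0,0],"grip":-1},{"translation":[0,0,-1.5],"twist":[0,0,0],"grip":-1},{"translation":[0,0,-1.5],"twist":[0,0,0],"grip":-1},{"translation":[0,0,-1.5],"twist":[0,0,0],"grip":-1}]' 40
python3 g.py 0.4908 0.264 0.330 -105
python3 - <<'E'
from h import *
i,p,d=grab("scene"); save("s2.png",cv2.resize(p[90:230,270:430],None,fx=4,fy=4)); 
E
```

```text
t: 25.2
tool_pos: [0.4908, 0.2626, 0.2307]
orientation: [1.962, -2.446, -0.0]
force: [0.4, 1.0, -3.3]
opening: 0.0241
t 25.2 p [0.4908 0.2626 0.2307] yaw -102.5 q6 -2.523 F [ 0.4  1.  -3.3] open 0.0241
tool mm [ -0.9   0.7 -99.3] twist [ 0.004 -0.005  0.043]
```

View pics/s2.png

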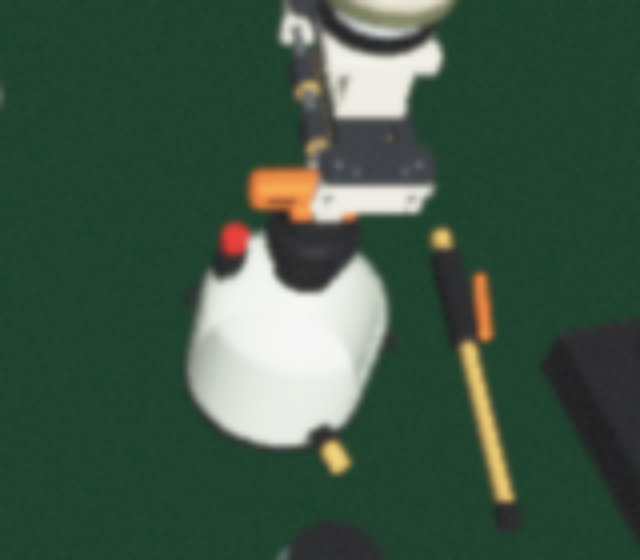

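The pump is free: the load is 3.3 N, about its weight, and the thread has let go (crop: handle at (290,190), collar clear at (315,250)). Lifting on.

```bash
python3 -m pendant '[{"translation":[-0.3,0.3,-4],"twist":[0,0,0],"grip":-1},{"translation":[0,0,-5],"twist":[0,0,0],"grip":-1},{"translation":[0,0,-5],"twist":[0,0,0],"grip":-1},{"translation":[0,0,-5],"twist":[0,0,0],"grip":-1},{"translation":[0,0,-5],"twist":[0,0,0],"grip":-1},{"translation":[0,0,-5],"twist":[0,0,0],"grip":-1},{"translation":[0,0,-5],"twist":[0,0,0],"grip":-1},{"translation":[0,0,-5],"twist":[0,0,0],"grip":-1},{"translation":[0,0,-5],"twist":[0,0,0],"grip":-1},{"translation":[0,0,-4],"twist":[0,0,0],"grip":-1}]'
python3 g.py 0.4908 0.264 0.335 -102.5
```

```text
t: 26.25
tool_pos: [0.4908, 0.263, 0.2835]
orientation: [1.962, -2.446, 0.0]
force: [0.8, -0.5, -4.3]
opening: 0.0245
t 26.25 p [0.4908 0.263  0.2835] yaw -102.5 q6 -2.522 F [ 0.8 -0.5 -4.3] open 0.0245
tool mm [ -0.7   0.4 -51.5] twist [ 0.003 -0.004 -0.001]
```

```bash
python3 -m pendant '[{"translation":[-0.3,0.2,-6],"twist":[0,0,0],"grip":-1},{"translation":[0,0,-6],"twist":[0,0,0],"grip":-1},{"translation":[0,0,-6],"twist":[0,0,0],"grip":-1},{"translation":[0,0,-6],"twist":[0,0,0],"grip":-1},{"translation":[0,0,-6],"twist":[0,0,0],"grip":-1},{"translation":[0,0,-6],"twist":[0,0,0],"grip":-1},{"translation":[0,0,-6],"twist":[0,0,0],"grip":-1},{"translation":[0,0,-5],"twist":[0,0,0],"grip":-1},{"translation":[0,0,-3],"twist":[0,0,0],"grip":-1},{"translation":[0,0,0],"twist":[0,0,0],"grip":-1}]'
python3 g.py 0.485 -0.193 0.34 -102.5
```

```text
t: 27.25
tool_pos: [0.4909, 0.2638, 0.339]
orientation: [1.963, -2.447, 0.0]
force: [0.1, 0.7, -2.7]
opening: 0.0241
t 27.25 p [0.4909 0.2638 0.339 ] yaw -102.5 q6 -2.521 F [ 0.1  0.7 -2.7] open 0.0241
tool mm [447.1 -93.4   0.5] twist [ 0.003 -0.004 -0.001]
```

```bash
python3 -m pendant '[{"translation":[0,0,0],"twist":[0,0,0.08],"grip":-1},{"translation":[0,0,0],"twist":[0,0,0.15],"grip":-1},{"translation":[0,0,0],"twist":[0,0,0.15],"grip":-1},{"translation":[0,0,0],"twist":[0,0,0.15],"grip":-1},{"translation":[0,0,0],"twist":[0,0,0.15],"grip":-1},{"translation":[0,0,0],"twist":[0,0,0.15],"grip":-1},{"translation":[0,0,0],"twist":[0,0,0.15],"grip":-1},{"translation":[0,0,0],"twist":[0,0,0.15],"grip":-1},{"translation":[0,0,0],"twist":[0,0,0.15],"grip":-1},{"translation":[0,0,0],"twist":[0,0,0.12],"grip":-1}]'
python3 g.py 0.485 -0.193 0.34 180
```

```text
t: 28.25
tool_pos: [0.4898, 0.2633, 0.3356]
orientation: [-0.094, -3.132, 0.009]
force: [0.0, 0.1, -3.0]
opening: 0.0243
t 28.25 p [0.4898 0.2633 0.3356] yaw 176.5 q6 -1.109 F [ 0.   0.1 -3. ] open 0.0243
tool mm [ -22.6 -455.8   -2. ] twist [-0.006 -0.008 -0.06 ]
```

```bash
python3 -m pendant '[{"translation":[-1,-10,-0.5],"twist":[0,0,0],"grip":-1},{"translation":[-1,-20,-0.5],"twist":[0,0,0],"grip":-1},{"translation":[-1,-28,0],"twist":[0,0,0],"grip":-1},{"translation":[-1,-30,0],"twist":[0,0,0],"grip":-1},{"translation":[-1,-30,0],"twist":[0,0,0],"grip":-1},{"translation":[-1,-30,0],"twist":[0,0,0],"grip":-1},{"translation":[-1,-30,0],"twist":[0,0,0],"grip":-1},{"translation":[-1,-30,0],"twist":[0,0,0],"grip":-1},{"translation":[-1,-30,0],"twist":[0,0,0],"grip":-1},{"translation":[-1,-30,0],"twist":[0,0,0],"grip":-1}]'
python3 g.py 0.485 -0.193 0.34 177
```

```text
t: 29.25
tool_pos: [0.4851, -0.0168, 0.3361]
orientation: [-0.029, -3.13, 0.012]
force: [0.1, -0.4, -3.9]
opening: 0.0243
t 29.25 p [ 0.4851 -0.0168  0.3361] yaw 178.9 q6 -1.687 F [ 0.1 -0.4 -3.9] open 0.0243
tool mm [  -3.1 -176.2   -2.6] twist [-0.008 -0.011  0.034]
```

```bash
python3 -m pendant '[{"translation":[0,-28,-0.5],"twist":[-0.008,-0.011,0.03],"grip":-1},{"translation":[0,-28,-0.5],"twist":[0,0,0],"grip":-1},{"translation":[0,-28,0],"twist":[0,0,0],"grip":-1},{"translation":[0,-28,0],"twist":[0,0,0],"grip":-1},{"translation":[0,-22,0],"twist":[0,0,0],"grip":-1},{"translation":[0,-14,0],"twist":[0,0,0],"grip":-1},{"translation":[0,-7,0],"twist":[0,0,0],"grip":-1},{"translation":[0,0,0],"twist":[0,0,0],"grip":-1},{"translation":[0,0,0],"twist":[0,0,0],"grip":-1},{"translation":[0,0,0],"twist":[0,0,0],"grip":-1}]'
python3 g.py 0.484 -0.193 0.24 177
python3 - <<'E'
from h import *
i,p,d=grab("scene"); save("s3.png",cv2.resize(p[60:260,100:350],None,fx=3,fy=3))
E
```

```text
t: 30.25
tool_pos: [0.4741, -0.1853, 0.3365]
orientation: [-0.035, -3.139, 0.002]
force: [-0.4, 0.4, -3.7]
opening: 0.0244
t 30.25 p [ 0.4741 -0.1853  0.3365] yaw 178.7 q6 -2.02 F [-0.4  0.4 -3.7] open 0.0244
tool mm [-10.3  -7.3  96.5] twist [-0.002 -0.002  0.03 ]
```

View pics/s3.png

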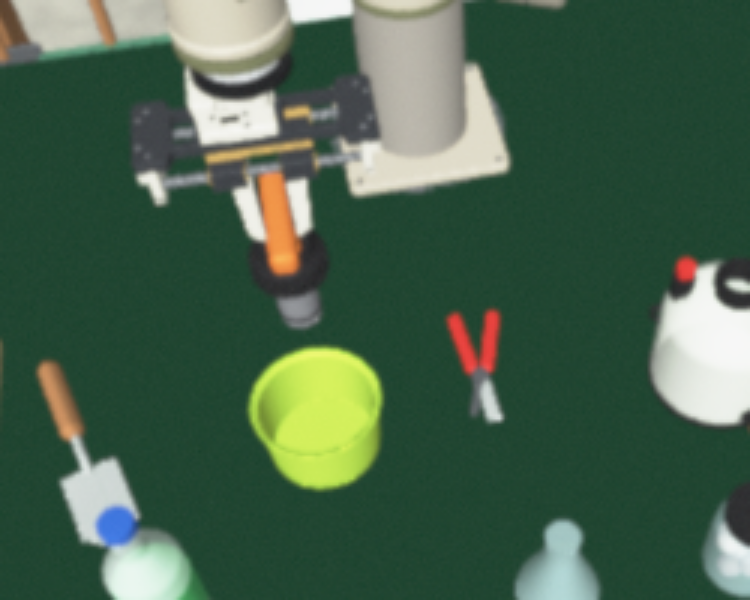

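The picture shows the pump held upright, with its foot at (300,318), just behind and above the pail at (317,415). The neck on the tank is open. Centring and lowering next.

```bash
python3 -m pendant '[{"translation":[-5,-3.5,0],"twist":[0,0,0],"grip":-1},{"translation":[-5,-3.5,0],"twist":[0,0,0],"grip":-1},{"translation":[0,0,8],"twist":[0,0,0],"grip":-1},{"translation":[0,0,12],"twist":[0,0,0],"grip":-1},{"translation":[0,0,14],"twist":[0,0,0],"grip":-1},{"translation":[0,0,14],"twist":[0,0,0],"grip":-1},{"translation":[0,0,14],"twist":[0,0,0],"grip":-1},{"translation":[0,0,12],"twist":[0,0,0],"grip":-1},{"translation":[0,0,8],"twist":[0,0,0],"grip":-1},{"translation":[0,0,4],"twist":[0,0,0],"grip":-1}]'
python3 g.py 0.484 -0.193 0.121 178.7
```

```text
t: 31.3
tool_pos: [0.484, -0.1908, 0.2407]
orientation: [-0.029, -3.137, -0.0]
force: [0.6, -0.0, -3.7]
opening: 0.0247
t 31.3 p [ 0.484  -0.1908  0.2407] yaw 178.9 q6 -2.025 F [ 0.6 -0.  -3.7] open 0.0247
tool mm [ -0.6  -2.3 119.7] twist [ 0.    -0.005  0.004]
```

Foot contact is expected at a TCP height of about 0.119 m. I'll lower to about 0.135 first, then go gently.

```bash
python3 -m pendant '[{"translation":[0,-1,8],"twist":[0,0,0],"grip":-1},{"translation":[0,-1,11],"twist":[0,0,0],"grip":-1},{"translation":[0,0,12],"twist":[0,0,0],"grip":-1},{"translation":[0,0,12],"twist":[0,0,0],"grip":-1},{"translation":[0,0,12],"twist":[0,0,0],"grip":-1},{"translation":[0,0,12],"twist":[0,0,0],"grip":-1},{"translation":[0,0,12],"twist":[0,0,0],"grip":-1},{"translation":[0,0,10],"twist":[0,0,0],"grip":-1},{"translation":[0,0,6],"twist":[0,0,0],"grip":-1},{"translation":[0,0,1],"twist":[0,0,0],"grip":-1}]'
python3 g.py 0.484 -0.193 0.119 178.7
```

```text
t: 32.3
tool_pos: [0.4834, -0.1929, 0.1359]
orientation: [-0.03, -3.137, -0.0]
force: [0.6, -0.2, -4.0]
opening: 0.024
t 32.3 p [ 0.4834 -0.1929  0.1359] yaw 178.9 q6 -2.028 F [ 0.6 -0.2 -4. ] open 0.024
tool mm [-0.7 -0.1 16.9] twist [ 0.    -0.005  0.004]
```

```bash
python3 -m pendant '[{"translation":[0,0,2.5],"twist":[0,0,0],"grip":-1},{"translation":[0,0,2.5],"twist":[0,0,0],"grip":-1},{"translation":[0,0,2.5],"twist":[0,0,0],"grip":-1},{"translation":[0,0,2],"twist":[0,0,0],"grip":-1},{"translation":[0,0,1.5],"twist":[0,0,0],"grip":-1},{"translation":[0,0,1.5],"twist":[0,0,0],"grip":-1},{"translation":[0,0,1],"twist":[0,0,0],"grip":-1},{"translation":[0,0,1],"twist":[0,0,0],"grip":-1},{"translation":[0,0,0.7],"twist":[0,0,0],"grip":-1},{"translation":[0,0,0.7],"twist":[0,0,0],"grip":-1}]'
python3 g.py 0.484 -0.193 0.119 178.7
```

```text
t: 33.3
tool_pos: [0.4848, -0.1937, 0.1209]
orientation: [-0.03, -3.14, 0.002]
force: [-0.5, -0.2, -3.7]
opening: 0.0245
t 33.3 p [ 0.4848 -0.1937  0.1209] yaw 178.9 q6 -2.028 F [-0.5 -0.2 -3.7] open 0.0245
tool mm [0.9 0.7 1.9] twist [-0.001 -0.001  0.004]
```

```bash
python3 -m pendant '[{"translation":[0,0,0.5],"twist":[0,0,0],"grip":-1},{"translation":[0,0,0.5],"twist":[0,0,0],"grip":-1},{"translation":[0,0,0.5],"twist":[0,0,0],"grip":-1},{"translation":[0,0,0.5],"twist":[0,0,0],"grip":-1},{"translation":[0,0,0.5],"twist":[0,0,0],"grip":-1},{"translation":[0,0,0.5],"twist":[0,0,0],"grip":-1},{"translation":[0,0,0.5],"twist":[0,0,0],"grip":-1},{"translation":[0,0,0.5],"twist":[0,0,0],"grip":-1},{"translation":[0,0,0.3],"twist":[0,0,0],"grip":-1},{"translation":[0,0,0.3],"twist":[0,0,0],"grip":-1}]'
python3 g.py 0.484 -0.193 0.119 178.7
```

```text
t: 34.3
tool_pos: [0.4874, -0.1943, 0.1204]
orientation: [0.029, 3.137, -0.005]
force: [-2.2, 0.6, 5.9]
opening: 0.0242
t 34.3 p [ 0.4874 -0.1943  0.1204] yaw 178.9 q6 -2.028 F [-2.2  0.6  5.9] open 0.0242
tool mm [3.4 1.3 1.4] twist [-0.003  0.005  0.004]
```

The foot is on the floor: force went from -3.7 to +5.9 N. Releasing, then going straight up.

```bash
python3 -m pendant '[{"translation":[0,0,0],"twist":[0,0,0],"grip":-1},{"translation":[0,0,0],"twist":[0,0,0],"grip":1},{"translation":[0,0,0],"twist":[0,0,0],"grip":1},{"translation":[0,0,0],"twist":[0,0,0],"grip":1},{"translation":[0,0,0],"twist":[0,0,0],"grip":1},{"translation":[0,0,0],"twist":[0,0,0],"grip":1},{"translation":[0,0,-0.5],"twist":[0,0,0],"grip":1},{"translation":[0,0,-0.5],"twist":[0,0,0],"grip":1},{"translation":[0,0,-0.5],"twist":[0,0,0],"grip":1},{"translation":[0,0,-2],"twist":[0,0,0],"grip":1}]'
python3 g.py 0.484 -0.193 0.3 178.7
python3 -m pendant '[{"translation":[0,0,-5],"twist":[0,0,0],"grip":1},{"translation":[0,0,-10],"twist":[0,0,0],"grip":1},{"translation":[0,0,-15],"twist":[0,0,0],"grip":1},{"translation":[0,0,-20],"twist":[0,0,0],"grip":1},{"translation":[0,0,-20],"twist":[0,0,0],"grip":1},{"translation":[0,0,-20],"twist":[0,0,0],"grip":1},{"translation":[0,0,-20],"twist":[0,0,0],"grip":1},{"translation":[0,0,-15],"twist":[0,0,0],"grip":1},{"translation":[0,0,-5],"twist":[0,0,0],"grip":1},{"translation":[0,0,0],"twist":[0,0,0],"grip":1}]'
python3 - <<'E'
from h import *
i,p,d=grab("scene"); save("s4.png",cv2.resize(p[60:260,100:350],None,fx=3,fy=3)); print(robot.read_state()["tool_pos"],robot.read_state()["force"])
E
```

```text
t: 35.3
tool_pos: [0.4867, -0.1945, 0.1222]
orientation: [0.03, 3.139, -0.005]
force: [0.5, 0.1, 0.0]
opening: 0.0906
t 35.3 p [ 0.4867 -0.1945  0.1222] yaw 178.9 q6 -2.028 F [0.5 0.1 0. ] open 0.0906
tool mm [   2.2    0.8 -177.8] twist [-0.003  0.003  0.004]
t: 36.3
tool_pos: [0.4874, -0.1946, 0.2691]
orientation: [0.029, 3.13, -0.012]
force: [0.4, -0.2, 0.5]
opening: 0.093
[ 0.48732644 -0.19452234  0.26869356] [1.2016047  0.13527733 0.78065022]
```

View pics/s4.png

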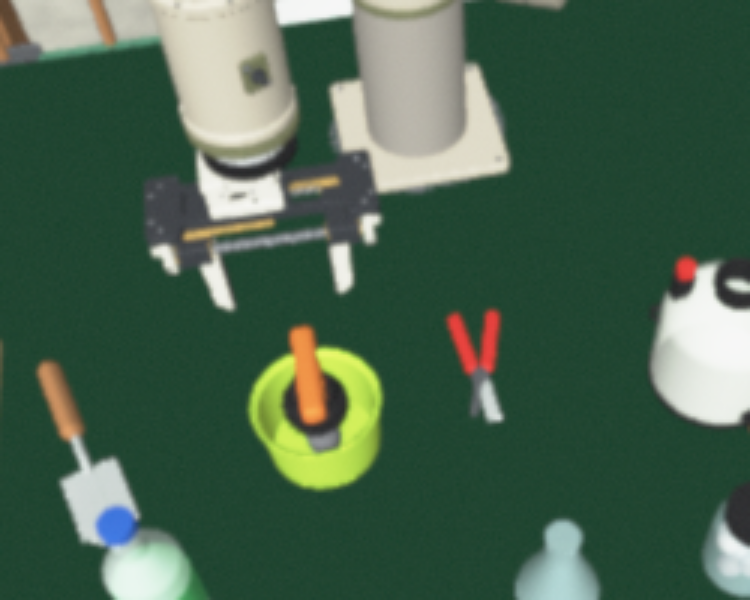

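The pump stands upright in the pail (collar at (316,400)), the gripper is well clear above it, and the bystanders in view haven't moved. Handing in.

```bash
python3 -c "
from h import *
n='top'; i,p,d=grab(n); o=np.load('top1.npz')['p']
df=(np.abs(p.astype(int)-o).max(2)>60).astype(np.uint8)
print(cv2.connectedComponentsWithStats(cv2.morphologyEx(df,cv2.MORPH_OPEN,np.ones((3,3))))[2].tolist())
robot.close_job()"
```

```text
[[0, 0, 512, 384, 177237], [243, 155, 165, 229, 14663], [136, 202, 26, 37, 446], [156, 231, 3, 3, 9], [385, 235, 6, 7, 31], [4, 295, 18, 9, 96], [0, 305, 68, 79, 2899], [25, 306, 14, 8, 49], [52, 316, 7, 7, 36], [235, 350, 9, 14, 49], [168, 357, 44, 27, 799], [244, 365, 23, 19, 282], [239, 379, 3, 4, 12]]
the job is handed in; nothing more can be done
```

The job is handed in at about 36 s of the 72 s allowed; the close-out reports no verdict.

- **Relief valve:** I pressed it with the shut fingers and held it for over a second. The button was at z ≈ 0.1706 m under about 12 N, against 5 N needed for fully in.
- **Unscrewing:** I turned the pump about 466° anticlockwise in two grips. It then came off with only its own weight on the wrist, about 3 N, and went straight up.
- **Placing:** I lowered it into the middle of the pail until the force changed from −3.7 N to +5.9 N. Then I opened the gripper and went straight up.

**Last checks:**
- The final scene picture shows the pump upright in an upright pail. The gripper is open and well clear above, and the wrist force is near zero.
- The secateurs, trowel and other bystanders in that picture look unmoved. Comparing the top view with the first picture showed changes at the tank, the pail and the arm. There was also a 31-pixel patch near the trowel handle, which I did not look into. The arm hid part of the area around the pail and bottle.
- **Disagreements:** the scene camera put the handle about 5 mm away from where the other two views had it. I went with the top and wrist views. The tool also drifted by up to 20 mm in rows with no commanded shift, so I corrected it from the measured pose.

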